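# Feed one bar through the drop gate

## Task

Feed one bar: press the release button so that the lever drops and the gate opens, then roll the bar nearest the gate through it, all the way home into the nest at the end stop. Lift the lever back up until it latches and the gate is shut again, and only then roll the other bar up against the gate. Roll the bars along the deck without lifting them off it, and leave the tools lying round about as they are.

Things in the scene. Friction and masses are not known exactly. Their poses are not given: they have to be found in the camera images.
- rack: Fixed grey bar rack, 0.2 m deep, 0.3 m long. Origin on the worktop under the middle of the gate; x points across the deck away from the robot, y along it: bars roll to +y. Dark steel deck 45 mm up, y -205 to +38, x -61 to +61 mm, with a 4 mm entry lip (y -209) and side guides 10 mm above it. On the robot's side the trip housing: x -125 to -65, y -80 to +96, top 55 mm up.
- nest (a point): Where the axis of a bar that is home has its middle: rack x 0, y +68, z 55 mm. The nest runs from rack y +38 mm to the end stop (face at y +84, 21 mm higher than the deck); its floor lies 6 mm below the deck.
- button_top (a point): Centre of the top face of the black round release button, 30 mm across, on top of the trip housing (rack x -95, y +60), 70 mm above the worktop. It is pressed straight down.
- button (a joint): Release button, 0 = out, 0.008 = fully down (m). Spring, 1.4 N at first and 5 N fully down; it trips the lever at about 4 mm and comes up again when let go. When the lever is lifted its heel pushes the button down for a moment by itself.
- lever_bar (a point): Middle of the lever's cross-bar: a black sleeve that turns freely, 74 mm long along rack y, 16 mm thick. Steel lever 10 mm thick, 85 mm long from its hinge at rack x -95, y -35, z 50 mm (axis along y). Latched, the cross-bar stands 134 mm above the worktop at rack x -109; dropped, 92 mm above it at x -169, towards the robot.
- lever (a joint): Drop lever, rad: 0 = up, latched (leans 0.17 rad to the robot; play to 0.04), 0.88 = dropped towards the robot. Driven down by about 0.15 N m; free it with the button only. To latch, swing it up past 0 to -0.05 (hard stop -0.10) until the catch snaps in: 4 to 6 N on the cross-bar, pushed from the robot's side. Let go earlier, it falls again.
- gate (a joint): Gate blade (steel, 6 mm thick, 104 mm wide across the deck, rack y -3 to +3, in a 10 mm slot), linked to the lever: 0 = shut, top 16 mm above the deck; 0.018 = open, top 2 mm below the deck (m).
- bar_first_center (a point): Centre of the round steel bar nearest the gate: 32 mm diameter, 110 mm long, 0.6 kg, lying across the deck (along rack x) on its feed side, axis 16 mm above the deck. Nothing but its weight holds it: it rolls freely and comes to rest after a little way.
- bar_next_center (a point): Centre of the second, identical bar, lying on the deck farther from the gate, about 90 to 145 mm behind the first bar.
- pliers: Bystander: red-handled pliers lying on the worktop, 243 mm long; stays where it is.
- adjustable_wrench: Bystander: adjustable wrench, 260 mm long; stays where it is.
- t_block: Bystander: olive T-block, 40x44x24 mm; stays where it is.
There are look-alikes about, which are no part of the job. Leave any purple look-alike of the part that bears bar_next_center alone. What is shaped like the part that bears bar_first_center but yellow is not meant.

How it is judged:
On the way, in this order (a step that is already met when the one before it is completed fails the run):
1. the button is pressed (value of joint button above 0.003 m).
2. the lever is dropped and the gate open (value of joint lever above 0.75 rad), for 0.1 s.
3. the first bar lies in the nest (y of bar_first_center in the frame of rack above 0.055 m and z of bar_first_center in the frame of rack below 0.059 m and value of joint lever above 0.6 rad), for 0.2 s.
4. the lever is lifted and latched, the gate shut, the other bar not yet at the gate (value of joint lever below 0.08 rad and y of bar_first_center in the frame of rack above 0.055 m and y of bar_next_center in the frame of rack below -0.035 m), for 0.2 s.
5. the other bar has been rolled up to the gate (y of bar_next_center in the frame of rack above -0.029 m), for 0.1 s.
At the end, for the whole second after the job is handed in: Lever up and latched (below 0.08 rad), button out, gate shut; first bar in the nest (axis past rack y +55 mm, below z 59 mm), other bar on the deck within 10 mm of the gate (axis at y -29 to -12 mm); both square across the rack within 0.15 rad, and all stays so (value of joint lever below 0.08 rad and value of joint each of button, gate below 0.003 m and y of bar_first_center in the frame of rack above 0.055 m and z of bar_first_center in the frame of rack below 0.059 m and y of bar_next_center in the frame of rack between -0.029 and -0.012 m and z of bar_next_center in the frame of rack below 0.066 m and angle between the x axis of each of bar_next_center, bar_first_center and the x axis of rack, either way round below 0.15 rad); the robot touches nothing.
It fails at once if a bar is lifted off the deck (by 20 mm or more) (z of any of bar_first_center, bar_next_center in the frame of rack above 0.081 m).
It fails at once if the second bar passes the gate (y of bar_next_center in the frame of rack above 0 m).
It fails at once if a tool lying round about is moved by more than 30 mm (distance of any of pliers, adjustable_wrench, t_block from where it was at the start of the episode above 0.03 m).
It also fails if it takes over 64 s, if anything falls off the work surface, if the arm or the gripper's body presses on something with over 40 N, if the wrist force passes 120 N, or if a joint passes its speed limit or range.

## Robot

A 6-joint arm with a two-finger parallel gripper is mounted at the origin on a cart in front of the work surface, level with it; the furniture and walls round the work are solid. World frame = base frame: x ahead of the robot, y to its left, z up, the work surface at z = 0. Lengths are in m, angles in rad, forces in N, time in s.
With the tool pointing down it reaches from about 0.375 to 0.975 m from the base axis. Payload 3.8 kg.
Tool frame: the origin (TCP) lies midway between the tips of the shut fingers; the grasp point (between the pads) lies 19 mm behind it; z points along the fingers, y is the line along which they close (so a half turn about z gives the same grasp; the last joint's range is limited). The gripper opens to 85 mm and grips with 20 to 120 N. Pads are 22 mm wide; open, the fingers measure 114 mm over their backs; the gripper's body (76 mm by 85 mm) begins 54 mm behind the grasp point. The pads swing forward as they close: fully open they stand 13 mm farther back than shut.
Start: joints at [1.107, 0.264, 1.604, -0, 1.274, -0.037], TCP at [0.279, 0.614, 0.231] pointing down, gripper open.
Joint ranges: [-2.63, 2.63], [-0.94, 2.18], [0.31, 2.57], [-1.31, 4.45], [0, 2.66], [-2.55, 2.55]. Speed limits (rad/s): [2.57, 2.57, 3.14, 3.14, 3.14, 3.14].

## Interface

Orientations are given as a rotation vector (axis times angle).
In Python, from workcell import bot gives the robot as it stands.
- The arm moves only by the tool jog_arm, never from a script. Its argument "motion" is a list of rows, each a list of 5 numbers: the opening, from -1 (shut) to 1 (fully open), then the shift along the tool's x, y, z in mm, then the turn about the tool's z in degrees. In form: [[claw, x, y, z, twist], ...]. A call has 1 to 10 rows; each row shifts and turns the commanded pose from where the row before left it, along the tool's axes as they then stand; what a row does not reach is not made up. A row lasts 1/12 s, in which the tool goes at most 41.7 mm and 7.16 degrees, less where a joint would pass 70% of its speed; a pose out of reach is approached as far as the arm can. A call with a gripper value outside its range is refused whole. The fingers move at their own pace and stop on an object; "force" is the grip in N (left out, the last holds). Time passes only in rows, so rows that do not move let the fingers close. It gives the time, the measured TCP pose, the force, the opening and the grip force at its end, in the units of the state.
- bot.read_state(): the state, without advancing time (a new reading comes with each control period).
- bot.read_camera(name): name is "scene" or "side" or "wrist"; returns (picture, depth): 420x560x3 uint8, red, green, blue; 420x560 float32, m along the optical axis (not along the pixel's ray), 0 where there is no reading.
- bot.get_calibration(name): a dict with "vfov" (degrees; the focal length in pixels is half the picture's height over the tangent of half this angle, whatever the lens; pixels are square), "cx", "cy" (the principal point, pixels), "rvec" (rotation vector, rad) and "tvec" (3), from world to camera coordinates, as OpenCV has them; the wrist camera has in their place "tool_from_camera" (4x4, takes a point from camera to tool coordinates, whose origin is the TCP and whose axes are the flange's). Camera axes: x right, y down, z forward; pixel columns grow to the right and rows downward; lengths in m; the calibration is good to about 2 mm. A picture is of the moment at which its call begins: read the wrist's pose just before it. get_calibration takes no time and is no camera call.
- bot.finish_job(): hands the job in; it is judged then, once.
The state is a dict: "time": time; "q": joint angles; "joint_vel": joint speeds; "joint_torque": joint torques, N m; "tool_pos": TCP position; "tcp_rot": TCP orientation; "wrist_force": force on the tool from outside, world axes, zero at the start; "torque": the same for the moment, N m; "width": opening from 0.0 (shut) to 1.0 (fully open); "grip_force": force on a finger pad.
Only numpy, scipy, OpenCV 4.12 (cv2) and the standard library are available. Lean on these libraries where they do the work, as an engineer would, in place of code of your own. Each camera call takes 0.05 s, during which the arm holds its last target. There are 200 camera calls.

## Working session

There is one attempt and no reset: what is moved stays moved. The work goes in short steps, Python scripts to look and compute and a tool call to move; the robot and the scene stay as the last step left them, time stands still between calls to the robot, and variables do not carry over. Pictures are saved under pics/ and viewed, at most 10 in all, crops included, and the job is handed in when it is done.

Besides the shell and the picture viewer there is one more tool, called after "Call:" as a command line: name --pt "numbers of a row" for each row, then --argument value for the rest. jog_arm: Moves the arm, as the interface text tells. Its arguments: {"type":"object","properties":{"motion":{"type":"array"},"force":{"type":"number"}},"required":["motion"]}

```bash
mkdir -p pics
cat > h.py <<'E'
import numpy as np, cv2
from scipy.spatial.transform import Rotation as R
from workcell import bot
def shot(n,name):
    s=bot.read_state(); p,d=bot.read_camera(n); cv2.imwrite(f'pics/{name}.png',p[:,:,::-1]); np.savez(f'pics/{name}.npz',p=p,d=d,pos=s['tool_pos'],rot=s['tcp_rot']); return s,p,d
def world(n,name):
    z=np.load(f'pics/{name}.npz'); d=z['d']; c=bot.get_calibration(n); h,w=d.shape
    f=h/2/np.tan(np.radians(c['vfov'])/2); v,u=np.mgrid[:h,:w]
    P=np.stack([(u-c['cx'])/f*d,(v-c['cy'])/f*d,d],-1)
    if n=='wrist':
        T=np.array(c['tool_from_camera']); P=P@T[:3,:3].T+T[:3,3]; W=P@R.from_rotvec(z['rot']).as_matrix().T+z['pos']
    else:
        M=R.from_rotvec(np.ravel(c['rvec'])).as_matrix(); W=(P-np.ravel(c['tvec']))@M
    W[d==0]=np.nan; return W
E
python3 - <<'E'
from h import *
s,_,_=shot('scene','s1'); shot('side','d1'); print(s)
print(bot.get_calibration('scene'))
print(bot.get_calibration('wrist'))
a=np.vstack([cv2.imread('pics/s1.png')]);
E
```

```text
{'time': 0.0, 'q': array([ 1.10713029e+00,  2.64759191e-01,  1.60533632e+00,  2.06489518e-06,
        1.27369110e+00, -3.69287736e-02]), 'joint_vel': array([-0.00155596,  0.00241088,  0.00330293, -0.00195668,  0.00225565,
        0.00015024]), 'joint_torque': array([-5.94503344e-04, -5.15101612e+01, -3.67313898e+01, -2.91177466e-04,
        1.29959401e-02, -4.18195168e-05]), 'tool_pos': array([0.2790861 , 0.61382406, 0.22997829]), 'tcp_rot': array([-0.66512781, -3.0698163 ,  0.00333751]), 'wrist_force': array([-0.15122726, -0.80955837,  0.27265113]), 'torque': array([ 0.0082166 , -0.01487338,  0.06807414]), 'grip_force': 0.0, 'width': 0.9984943297416587}
{'vfov': 51.692430899566176, 'cx': 283.4230812464523, 'cy': 211.0382350205761, 'rvec': array([ 2.19889426, -0.87611149,  0.36813941]), 'tvec': array([-0.4139417 ,  0.28348735,  0.93138343])}
{'vfov': 66.39764335390066, 'cx': 281.2968235061313, 'cy': 210.51939130354455, 'tool_from_camera': array([[ 5.18938302e-04, -9.51080128e-01, -3.08943879e-01,
         7.92234493e-02],
       [ 9.99999853e-01,  5.42462266e-04,  9.75304626e-06,
         6.44051436e-05],
       [ 1.58314468e-04, -3.08943838e-01,  9.51080270e-01,
        -1.42755389e-01],
       [ 0.00000000e+00,  0.00000000e+00,  0.00000000e+00,
         1.00000000e+00]])}
```

View pics/s1.png

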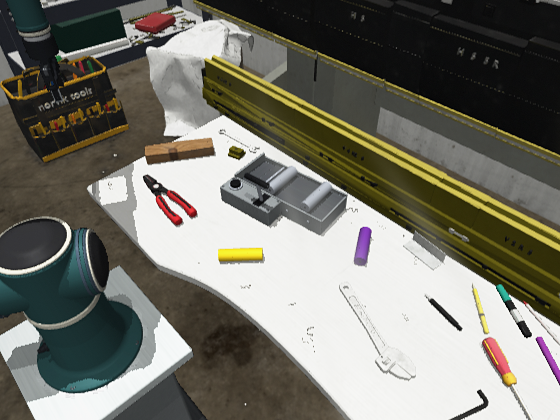

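View pics/d1.png

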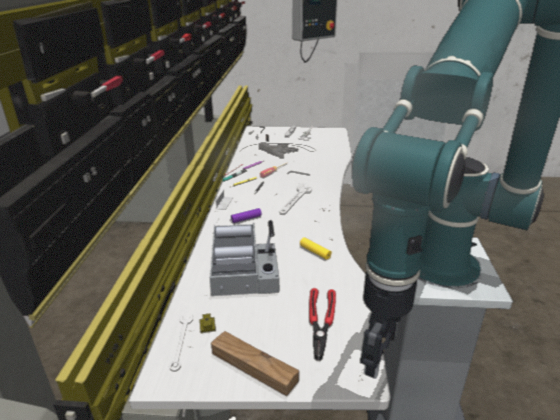

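The scene view shows the rack near (285,195), with the button at (236,184), the lever near (263,195), and bars at (284,181) and (318,195). Next I'll measure these.

Run:
```python
from h import *
np.set_printoptions(precision=4,suppress=True)
A=[]
for n,m in(('scene','s1'),('side','d1')):
    W=world(n,m)
    pts=[(236,184),(284,181),(318,195),(240,254),(363,245),(265,195),(255,178)] if n=='scene' else [(267,267),(234,255),(234,232),(315,248),(246,215),(270,230),(232,265)]
    for u,v in pts: print(n,u,v,W[v,u])
    c=W[184,236] if n=='scene' else c
    P=W[(W[...,2]>.048)&(W[...,2]<.06)&(np.linalg.norm(W[...,:2]-c[:2],axis=-1)<.3)]
    q=cv2.minAreaRect(P[:,:2].astype(np.float32)*1000); print(len(P),q)
    A.append(W[(W[...,2]>.03)&(np.linalg.norm(W[...,:2]-c[:2],axis=-1)<.3)])
# top-down height map
A=np.vstack(A); o=np.array([c[0]-.2,c[1]-.32]); im=np.zeros((500,500),np.float32)
for p in A[np.argsort(A[:,2])]:
    i,j=((p[:2]-o)*1000).astype(int)
    if 0<=i<500 and 0<=j<500: im[499-i,499-j]=p[2]
print(o)
cv2.imwrite('pics/h.png',cv2.applyColorMap(np.clip((im-.03)/.11*255,0,255).astype(np.uint8),cv2.COLORMAP_JET))
```

```text
scene 236 184 [0.5127 0.1321 0.0659]
scene 284 181 [0.6184 0.0492 0.0659]
scene 318 195 [ 0.6388 -0.062   0.0726]
scene 240 254 [ 0.3772 -0.0471  0.0286]
scene 363 245 [ 0.6214 -0.2374  0.0278]
scene 265 195 [0.5486 0.0514 0.0548]
scene 255 178 [0.5125 0.0451 0.1396]
1683 ((645.2462158203125, 78.74188232421875), (303.8373718261719, 383.2650146484375), 8.971095085144043)
side 267 267 [0.513  0.1435 0.0675]
side 234 255 [0.6161 0.0805 0.0593]
side 234 232 [ 0.635  -0.0367  0.0648]
side 315 248 [ 0.3807 -0.0172  0.0292]
side 246 215 [ 0.6238 -0.2144  0.0255]
side 270 230 [0.5102 0.0707 0.1431]
side 232 265 [0.6178 0.1104 0.045 ]
1473 ((645.7155151367188, 82.81671142578125), (302.0341796875, 381.5885009765625), 9.509261131286621)
[ 0.3127 -0.1879]
```

View pics/h.png

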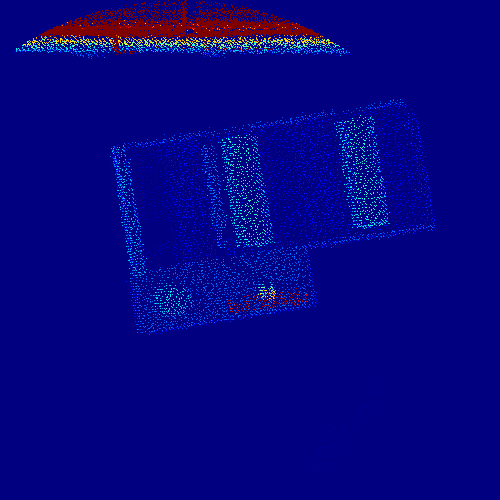

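Call:
jog_arm --pt "-1 0 0 0 -6.8" --pt "-1 0 0 0 -6.8" --pt "-1 0 0 0 -6.8" --pt "-1 0 0 0 -6.8" --pt "-1 0 0 0 -6.8" --pt "-1 0 0 0 0"

```text
time: 0.6
tool_pos: [0.2792, 0.6141, 0.2305]
tcp_rot: [0.266, -3.13, 0.002]
wrist_force: [0.3, 0.2, -0.8]
width: 0.143
grip_force: 0.0
```

```bash
cat >> h.py <<'E'
def rel(goal,org=(.6177,.0999),yaw=.165):
    """goal in rack mm -> remaining shift in tool mm, twist deg"""
    s=bot.read_state(); M=R.from_rotvec(s['tcp_rot']).as_matrix(); Q=R.from_euler('z',yaw).as_matrix()
    p=(s['tool_pos']-np.array([*org,0]))@Q*1000
    g=Q@(np.array(goal)-p); ty=Q.T@M[:,1]
    print('t',s['time'],'rack',p.round(1),'shift',(g@M).round(1),'twist',np.degrees(np.arctan2(ty[0]*-1,ty[1])).round(2),'tilt',M[:,2].round(3),'F',s['wrist_force'].round(1),'w',round(s['width'],2))
E
python3 -c "
from h import *
rel((-95,60,170))"
```

```text
t 0.6 rack [-249.4  562.8  230.5] shift [-152.2 -503.4   60.9] twist 0.26 tilt [-0.001 -0.001 -1.   ] F [ 0.3  0.2 -0.8] w 0.14
```

Call:
jog_arm --pt "-1 -8 -25 0 0" --pt "-1 -11 -36 0 0" --pt "-1 -11 -36 0 0" --pt "-1 -11 -36 0 0" --pt "-1 -11 -36 0 0" --pt "-1 -11 -36 0 0" --pt "-1 -11 -36 0 0" --pt "-1 -11 -36 0 0" --pt "-1 -11 -36 0 0" --pt "-1 -11 -36 0 0"

```text
time: 1.43
tool_pos: [0.443, 0.2862, 0.2311]
tcp_rot: [0.256, -3.131, 0.0]
wrist_force: [0.8, 0.2, -0.3]
width: -0.001
grip_force: 0.0
```

Call:
jog_arm --pt "-1 -11 -36 0 0" --pt "-1 -11 -36 0 0" --pt "-1 -11 -36 0 0" --pt "-1 -8 -30 0 0" --pt "-1 -4 -15 0 0" --pt "-1 0 0 0 0" --pt "-1 0 0 0 0" --pt "-1 0 0 0 0"

```text
time: 2.1
tool_pos: [0.5121, 0.1451, 0.231]
tcp_rot: [0.259, -3.13, -0.001]
wrist_force: [0.1, -0.3, -1.0]
width: 0.005
grip_force: 0.0
```

```bash
python3 -c "
from h import *
rel((-95,60,170))
shot('wrist','w1')
W=world('wrist','w1');np.set_printoptions(precision=4,suppress=True)
p=np.load('pics/w1.npz')['p']
T=(W-np.array([.6177,.0999,0]))@R.from_euler('z',.165).as_matrix()*1000
np.save('pics/T.npy',T)
for lo,hi,n in((53,57.5,'55'),(66,73,'btn'),(43,47,'deck')):
    m=(T[...,2]>lo)&(T[...,2]<hi)&(abs(T[...,0])<160); q=T[m]; print(n,len(q),np.percentile(q,[1,99],axis=0).round(1).tolist())
m=(T[...,2]>66)&(T[...,2]<73)&(T[...,0]<-70)&(T[...,1]>30); print(T[m].mean(0), np.percentile(T[m],[2,98],axis=0))
"
```

```text
t 2.1 rack [-96.7  62.  231. ] shift [-1.7 -2.  61. ] twist -0.0 tilt [-0.001  0.    -1.   ] F [ 0.1 -0.3 -1. ] w 0.0
55 9021 [[-124.0, -241.5, 53.2], [114.5, 90.9, 57.3]]
btn 3412 [[-108.1, -265.0, 66.1], [124.7, 87.3, 72.9]]
deck 13225 [[-67.6, -229.0, 43.6], [111.5, 35.0, 46.9]]
[-96.401   57.7306  69.9514] [[-109.12     45.0503   67.4111]
 [ -83.0193   70.6129   71.4888]]
```

View pics/w1.png

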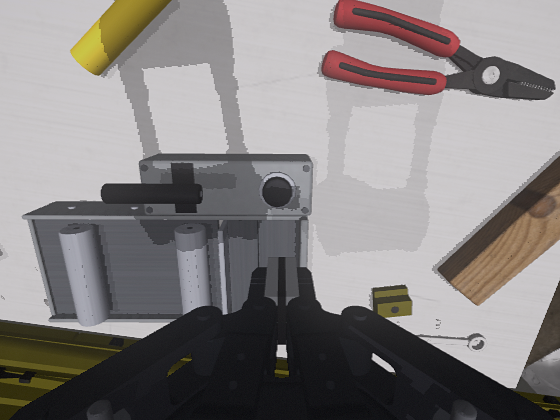

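The wrist view shows the rack square to the image. The button is at (278,190), the cross-bar at (152,193), the first bar at (192,265) and the second at (84,272). The button comes out within 2.5 mm of my estimate, so I'll shift the origin by that and measure the bars and lever.

```bash
sed -i 's/org=(.6177,.0999)/org=(.617,.0977)/' h.py; python3 -c "
from h import *
Q=R.from_euler('z',.165).as_matrix()
W=world('wrist','w1'); T=(W-np.array([.617,.0977,0]))@Q*1000
def box(n,x0,x1,y0,y1,z0,z1):
    m=(T[...,0]>x0)&(T[...,0]<x1)&(T[...,1]>y0)&(T[...,1]<y1)&(T[...,2]>z0)&(T[...,2]<z1); q=T[m]; print(n,len(q),q.mean(0).round(1),np.percentile(q,[2,98],axis=0).round(1).tolist())
box('b1',-60,60,-80,-8,73,80);box('b2',-60,60,-205,-100,73,80);box('lev',-140,-80,-100,30,130,146)
box('blade',-55,55,-8,8,57,63);box('hous',-140,-64,-120,120,53,57);box('all',-64,70,-230,120,53,57)
rel((-95,60,78))
"
```

```text
b1 1533 [-12.5 -30.7  75.8] [[-53.9, -41.4, 73.2], [32.4, -20.8, 78.1]]
b2 1846 [  -2.7 -147.8   75.9] [[-53.2, -159.3, 73.1], [52.6, -138.8, 78.0]]
lev 1992 [-112.3  -33.7  139.7] [[-118.6, -69.9, 134.3], [-104.4, 1.7, 142.4]]
blade 494 [-3.1 -0.  60.4] [[-50.7, -3.3, 57.5], [48.4, 2.6, 62.1]]
hous 7116 [-94.8   9.1  55.2] [[-122.2, -77.8, 53.4], [-64.5, 91.8, 56.8]]
all 1119 [-12.3 -82.5  55.1] [[-63.7, -203.4, 53.2], [65.2, 77.2, 56.8]]
t 2.15 rack [-95.7  64.4 231.1] shift [ -0.8  -4.4 153.1] twist 0.07 tilt [-0.001  0.    -1.   ] F [-0.3  0.3 -0.3] w -0.0
```

Call:
jog_arm --pt "-1 0 -2 25 0" --pt "-1 -1 -2 36 0" --pt "-1 0 0 36 0" --pt "-1 0 0 30 0" --pt "-1 0 0 17 0" --pt "-1 0 0 8 0" --pt "-1 0 0 6 0" --pt "-1 0 0 5 0" --pt "-1 0 0 3 0" --pt "-1 0 0 0 0"

```text
time: 2.98
tool_pos: [0.5149, 0.1413, 0.0661]
tcp_rot: [-0.262, 3.129, 0.0]
wrist_force: [0.0, -0.5, -0.2]
width: -0.004
grip_force: 0.0
```

```bash
python3 -c "
from h import *
rel((-95,60,64))"
```

```text
t 2.9833 rack [-93.5  59.8  66.1] shift [1.5 0.2 2.1] twist 0.12 tilt [ 0.002  0.    -1.   ] F [ 0.  -0.5 -0.2] w -0.0
```

Call:
jog_arm --pt "-1 0 0 2 0" --pt "-1 0 0 1 0" --pt "-1 0 0 0 0" --pt "-1 0 0 0 0"

```text
time: 3.32
tool_pos: [0.5156, 0.1411, 0.0635]
tcp_rot: [-0.261, 3.128, 0.001]
wrist_force: [1.2, 2.0, 3.8]
width: 0.002
grip_force: 2.0
```

```bash
python3 -c "
from h import *
rel((-95,60,64))
shot('side','d2');W=world('side','d2');T=(W-np.array([.617,.0977,0]))@R.from_euler('z',.165).as_matrix()*1000
m=(T[...,2]>80)&(T[...,2]<150)&(T[...,0]<-75)&(T[...,0]>-200)&(T[...,1]<8)&(T[...,1]>-90);print(m.sum(),T[m].mean(0))
rel((-95,60,64))"
```

```text
t 3.3167 rack [-92.9  59.5  63.5] shift [ 2.1  0.5 -0.5] twist 0.08 tilt [ 0.003  0.001 -1.   ] F [1.2 2.  3.8] w 0.0
108 [-165.0416252   -27.4178007    96.45689299]
t 3.3667 rack [-92.9  59.5  63.5] shift [ 2.1  0.5 -0.5] twist 0.08 tilt [ 0.003  0.001 -1.   ] F [1.4 0.8 3.3] w 0.0
```

Call:
jog_arm --pt "-1 0 0 -15 0" --pt "-1 0 0 -30 0" --pt "-1 0 0 -30 0" --pt "-1 -15 -20 0 0" --pt "-1 -21 -31 0 0" --pt "-1 -21 -31 0 0" --pt "-1 -21 -31 0 0" --pt "-1 -15 -26 0 0" --pt "-1 0 -5 0 0" --pt "-1 0 0 0 0"

```text
time: 4.2
tool_pos: [0.6301, 0.0121, 0.1365]
tcp_rot: [0.257, -3.13, 0.001]
wrist_force: [-0.3, 1.2, -0.2]
width: 0.0
grip_force: 0.0
```

Call:
jog_arm --pt "-1 0 0 20 0" --pt "-1 0 0 30 0" --pt "-1 0 0 20 0" --pt "-1 0 0 11 0" --pt "-1 0 0 0 0"

```text
time: 4.62
tool_pos: [0.6259, 0.0152, 0.0525]
tcp_rot: [0.262, -3.123, -0.001]
wrist_force: [0.4, 0.4, -0.3]
width: -0.0
grip_force: 0.0
```

```bash
python3 -c "
from h import *
rel((0,-70,55))"
```

```text
t 4.6167 rack [ -4.8 -82.8  52.5] shift [-4.8 12.8 -2.5] twist 0.14 tilt [-0.008  0.    -1.   ] F [ 0.4  0.4 -0.3] w -0.0
```

Call:
jog_arm --pt "-1 -2 5 -1 0" --pt "-1 -2 6 -1 0" --pt "-1 0 4 0 0" --pt "-1 0 4 0 0" --pt "-1 0 4 0 0" --pt "-1 0 4 0 0" --pt "-1 0 4 0 0" --pt "-1 0 4 0 0" --pt "-1 0 4 0 0" --pt "-1 0 4 0 0"

```text
time: 5.45
tool_pos: [0.6287, 0.0531, 0.0647]
tcp_rot: [-0.264, 3.127, -0.012]
wrist_force: [-12.3, -16.2, 34.1]
width: 0.002
grip_force: 17.4
```

```bash
cat >> h.py <<'E'
def bars(name,cam='side'):
    shot(cam,name); W=world(cam,name); T=(W-np.array([.617,.0977,0]))@R.from_euler('z',.165).as_matrix()*1000
    m=(abs(T[...,0])<54)&(T[...,2]>66)&(T[...,2]<79)&(T[...,1]>-205)&(T[...,1]<82); h,e=np.histogram(T[m][:,1],np.arange(-205,86,6))
    print([(int(a),int(b)) for a,b in zip(e,h) if b>3])
    for lo,hi in((-57,-15),(15,57)):
        k=m&(T[...,0]>lo)&(T[...,0]<hi); h,e=np.histogram(T[k][:,1],np.arange(-205,86,6)); print(lo,[(int(a),int(b)) for a,b in zip(e,h) if b>3])
E
python3 -c "
from h import *
rel((0,38,54)); bars('d3')"
```

```text
t 5.45 rack [  4.2 -46.   64.7] shift [ 4.  84.1 10.1] twist 0.21 tilt [ 0.004 -0.007 -1.   ] F [-12.3 -16.2  34.1] w 0.0
[(-157, 13), (-151, 21), (-145, 42), (-139, 41), (-133, 6), (-43, 5), (-37, 8), (-31, 27), (-25, 52), (-19, 83), (-13, 79), (-7, 17)]
-57 [(-157, 7), (-151, 11), (-145, 23), (-139, 23), (-31, 10), (-25, 20), (-19, 32), (-13, 23), (-7, 7)]
15 [(-157, 5), (-151, 9), (-145, 17), (-139, 16), (-31, 9), (-25, 18), (-19, 28), (-13, 36), (-7, 5)]
```

Call:
jog_arm --pt "-1 0 -6 0 0" --pt "-1 0 -8 0 0" --pt "-1 0 -8 0 0" --pt "-1 0 0 0 0"

```text
time: 5.83
tool_pos: [0.6305, 0.0345, 0.0584]
tcp_rot: [-0.26, 3.13, -0.001]
wrist_force: [0.7, 0.3, 0.3]
width: -0.001
grip_force: 0.0
```

```bash
python3 -c "
from h import *
rel((0,38,54)); bars('d4'); bars('s4','scene')
a=cv2.imread('pics/s4.png')[140:250,200:370]; b=cv2.imread('pics/d4.png')[200:310,190:310]
cv2.imwrite('pics/c4.png',np.hstack([cv2.resize(a,(460,300)),cv2.resize(b,(327,300))]))"
```

```text
t 5.8333 rack [  3.  -64.6  58.4] shift [  2.9 102.6   4.4] twist 0.03 tilt [ 0.001 -0.    -1.   ] F [0.7 0.3 0.3] w -0.0
[(-157, 12), (-151, 24), (-145, 37), (-139, 48), (-133, 14), (-61, 6), (-55, 12), (-43, 12), (-37, 37), (-31, 63), (-25, 87), (-19, 52)]
-57 [(-157, 4), (-151, 16), (-145, 19), (-139, 25), (-133, 8), (-37, 13), (-31, 23), (-25, 30), (-19, 20)]
15 [(-157, 7), (-151, 7), (-145, 15), (-139, 22), (-133, 5), (-43, 7), (-37, 16), (-31, 21), (-25, 34), (-19, 17)]
[(-169, 55), (-163, 79), (-157, 63), (-151, 51), (-145, 28), (-85, 6), (-79, 12), (-73, 9), (-67, 5), (-55, 13), (-49, 43), (-43, 43), (-37, 32), (-31, 20), (-25, 9)]
-57 [(-169, 19), (-163, 30), (-157, 23), (-151, 22), (-145, 12), (-55, 7), (-49, 33), (-43, 25), (-37, 19), (-31, 12), (-25, 4)]
15 [(-169, 23), (-163, 23), (-157, 21), (-151, 16), (-145, 10)]
```

View pics/c4.png

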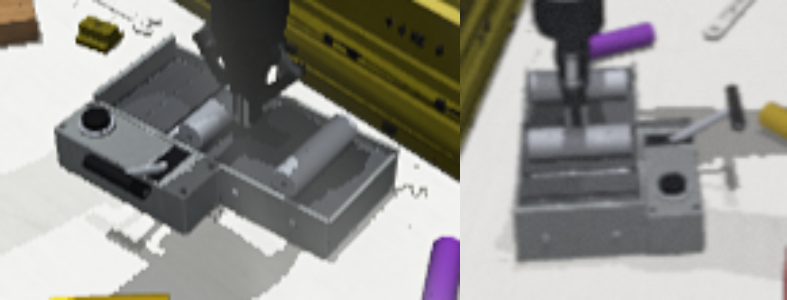

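Two things show up here. The lever is down and the gate open. The rough pad doesn't slip on the bar, so the bar's rising back face carries the finger up with it. I'll push in short strokes and raise the tool as the bar rolls.

Call:
jog_arm --pt "-1 2 -10 6 0" --pt "-1 1 0 3 0" --pt "-1 0 0 0 0" --pt "-1 0 6 0 0" --pt "-1 0 9 -3 0" --pt "-1 0 12 -8 0" --pt "-1 0 13 -11 0" --pt "-1 0 5 -8 0" --pt "-1 0 0 0 0" --pt "-1 0 0 0 0"

```text
time: 6.77
tool_pos: [0.6224, 0.0708, 0.0809]
tcp_rot: [-0.264, 3.128, -0.0]
wrist_force: [0.9, 0.1, -0.2]
width: 0.001
grip_force: 0.0
```

```bash
python3 -c "
from h import *
rel((0,38,54)); bars('d5')"
```

```text
t 6.7667 rack [  0.9 -27.4  80.9] shift [ 0.8 65.4 26.9] twist 0.2 tilt [ 0.003  0.    -1.   ] F [ 0.9  0.1 -0.2] w 0.0
[(-157, 8), (-151, 23), (-145, 39), (-139, 51), (-133, 7), (-13, 4), (-7, 17), (-1, 46), (5, 63), (11, 96), (17, 45)]
-57 [(-157, 6), (-151, 12), (-145, 22), (-139, 28), (-133, 6), (-7, 5), (-1, 14), (5, 24), (11, 34), (17, 19)]
15 [(-151, 11), (-145, 17), (-139, 22), (-7, 6), (-1, 20), (5, 24), (11, 38), (17, 11)]
```

Call:
jog_arm --pt "-1 0 -15 5 0" --pt "-1 0 -8 15 0" --pt "-1 1 0 11 0" --pt "-1 0 0 0 0" --pt "-1 0 7 0 0" --pt "-1 0 10 -3 0" --pt "-1 0 12 -9 0" --pt "-1 0 14 -12 0" --pt "-1 0 8 -10 0" --pt "-1 0 0 0 0"

```text
time: 7.65
tool_pos: [0.6179, 0.1003, 0.0864]
tcp_rot: [-0.265, 3.124, 0.002]
wrist_force: [-0.1, -0.8, 1.3]
width: 0.0
grip_force: 0.0
```

```bash
python3 -c "
from h import *
rel((0,38,54)); bars('d6')"
```

```text
t 7.65 rack [ 1.3  2.4 86.4] shift [ 1.4 35.5 32.4] twist 0.25 tilt [ 0.006  0.002 -1.   ] F [-0.1 -0.8  1.3] w 0.0
[(-157, 11), (-151, 22), (-145, 47), (-139, 42), (-133, 5), (17, 11), (23, 36), (29, 59), (35, 93), (41, 75), (47, 4)]
-57 [(-157, 9), (-151, 10), (-145, 29), (-139, 22), (23, 14), (29, 21), (35, 38), (41, 27)]
15 [(-151, 11), (-145, 17), (-139, 19), (17, 5), (23, 14), (29, 22), (35, 35), (41, 25)]
```

Call:
jog_arm --pt "-1 0 -15 0 0" --pt "-1 0 -8 0 0" --pt "-1 0 0 0 0" --pt "-1 0 0 0 0"

```text
time: 8.03
tool_pos: [0.6193, 0.073, 0.0816]
tcp_rot: [0.258, -3.13, -0.0]
wrist_force: [0.8, 0.2, -0.2]
width: -0.003
grip_force: 0.0
```

```bash
python3 -c "
from h import *
rel((0,38,50)); bars('d7')
T=(world('side','d7')-np.array([.617,.0977,0]))@R.from_euler('z',.165).as_matrix()*1000
m=(abs(T[...,0])<50)&(T[...,1]>10)&(T[...,1]<82)&(T[...,2]>58)&(T[...,2]<80);print(T[m].max(0),T[m].mean(0))"
```

```text
t 8.0333 rack [ -1.7 -24.8  81.6] shift [-1.7 62.8 31.6] twist -0.03 tilt [-0.001 -0.    -1.   ] F [ 0.8  0.2 -0.2] w -0.0
[(-157, 7), (-151, 25), (-145, 34), (-139, 52), (-133, 10), (53, 35), (59, 54), (65, 74), (71, 30), (77, 4)]
-57 [(-157, 6), (-151, 14), (-145, 16), (-139, 27), (-133, 6), (53, 12), (59, 22), (65, 28), (71, 10)]
15 [(-151, 11), (-145, 18), (-139, 25), (-133, 4), (53, 13), (59, 21), (65, 27), (71, 11)]
[48.29899712 79.38357613 74.56860844] [-0.26718373 67.58174224 67.16942623]
```

Call:
jog_arm --pt "-1 -1 15 10 0" --pt "-1 -1 15 15 0" --pt "-1 0 6 7 0" --pt "-1 0 6 0 0" --pt "-1 0 8 0 0" --pt "-1 0 7 -2 0" --pt "-1 0 4 -4 0" --pt "-1 0 2 -3 0" --pt "-1 0 0 0 0"

```text
time: 8.83
tool_pos: [0.6125, 0.1376, 0.0612]
tcp_rot: [-0.262, 3.128, 0.0]
wrist_force: [0.7, 1.6, 0.4]
width: -0.001
grip_force: 0.0
```

```bash
python3 -c "
from h import *
rel((0,38,50)); bars('d8')"
```

```text
t 8.8333 rack [ 2.1 40.1 61.2] shift [ 2.1 -2.1 11.2] twist 0.13 tilt [ 0.003  0.001 -1.   ] F [0.7 1.6 0.4] w -0.0
[(-157, 5), (-151, 8), (-145, 15), (-139, 22), (-133, 5), (41, 6), (47, 15), (53, 12), (59, 30), (65, 47), (71, 81), (77, 40)]
-57 [(-157, 5), (-151, 7), (-145, 11), (-139, 17), (-133, 4), (59, 9), (65, 19), (71, 28), (77, 14)]
15 [(-145, 4), (-139, 5), (59, 13), (65, 15), (71, 30), (77, 15)]
```

Call:
jog_arm --pt "-1 0 -8 -5 0" --pt "-1 0 -6 -25 0" --pt "-1 5 -6 -38 0" --pt "-1 20 -10 -30 0" --pt "-1 32 -10 0 0" --pt "-1 36 -10 0 0" --pt "-1 36 -10 0 0" --pt "-1 36 -10 0 0" --pt "-1 25 -5 0 0" --pt "-1 14 0 0 0"

```text
time: 9.72
tool_pos: [0.4192, 0.0271, 0.157]
tcp_rot: [0.258, -3.129, 0.001]
wrist_force: [0.2, 0.6, 0.3]
width: -0.0
grip_force: 0.0
```

```bash
python3 -c "
from h import *
rel((-202,-35,75))"
```

```text
t 9.7167 rack [-206.7  -37.1  157. ] shift [-4.8  2.2 81.9] twist -0.01 tilt [-0.002 -0.001 -1.   ] F [0.2 0.6 0.3] w -0.0
```

Call:
jog_arm --pt "-1 0 0 25 0" --pt "-1 0 2 30 0" --pt "-1 0 0 20 0" --pt "-1 0 0 6 0" --pt "-1 -5 0 0 0" --pt "-1 -6 0 0 0" --pt "-1 -6 0 -1 0" --pt "-1 -6 0 -3 0" --pt "-1 -6 0 -4 0" --pt "-1 -6 0 -4 0"

```text
time: 10.55
tool_pos: [0.4576, 0.0366, 0.0892]
tcp_rot: [-0.262, 3.13, -0.001]
wrist_force: [-2.4, -4.1, 0.4]
width: -0.001
grip_force: 1.6
```

Call:
jog_arm --pt "-1 -6 0 -4 0" --pt "-1 -6 0 -4 0" --pt "-1 -6 0 -4 0" --pt "-1 -6 0 -3 0" --pt "-1 -6 0 -3 0" --pt "-1 -5 0 -2 0" --pt "-1 -4 0 -1 0" --pt "-1 -3 0 -1 0" --pt "-1 -3 0 0 0" --pt "-1 0 0 0 0"

```text
time: 11.38
tool_pos: [0.5018, 0.0446, 0.1104]
tcp_rot: [-0.261, 3.13, 0.0]
wrist_force: [-1.3, -1.8, 0.6]
width: 0.001
grip_force: 1.0
```

```bash
python3 -c "
from h import *
rel((-121,-35,110))"
```

```text
t 11.3833 rack [-122.4  -33.5  110.4] shift [-1.4 -1.5  0.4] twist 0.09 tilt [ 0.001  0.    -1.   ] F [-1.3 -1.8  0.6] w 0.0
```

Call:
jog_arm --pt "-1 -2 0 0 0" --pt "-1 -2 0 0 0" --pt "-1 0 0 0 0"

```text
time: 11.63
tool_pos: [0.5046, 0.045, 0.1099]
tcp_rot: [0.261, -3.13, -0.0]
wrist_force: [-1.8, -2.1, 1.0]
width: 0.001
grip_force: 1.4
```

Call:
jog_arm --pt "-1 -2 0 0 0" --pt "-1 0 0 0 0"

```text
time: 11.8
tool_pos: [0.5046, 0.045, 0.1091]
tcp_rot: [0.261, -3.125, 0.0]
wrist_force: [-7.2, -2.9, 0.9]
width: 0.002
grip_force: 3.4
```

Call:
jog_arm --pt "-1 0 0 0 0" --pt "-1 3 0 0 0" --pt "-1 6 0 0 0" --pt "-1 15 0 0 0" --pt "-1 20 0 -10 0" --pt "-1 0 0 0 0" --pt "-1 0 0 0 0"

```text
time: 12.38
tool_pos: [0.4644, 0.0382, 0.1213]
tcp_rot: [-0.261, 3.127, 0.0]
wrist_force: [0.3, -0.9, -0.3]
width: 0.002
grip_force: 0.0
```

```bash
python3 -c "
from h import *
bars('d9')
T=(world('side','d9')-np.array([.617,.0977,0]))@R.from_euler('z',.165).as_matrix()*1000
for b in ((-150,-80,100,146),(-190,-150,70,110)):
    m=(T[...,0]>b[0])&(T[...,0]<b[1])&(T[...,1]>-75)&(T[...,1]<6)&(T[...,2]>b[2])&(T[...,2]<b[3]);print(m.sum(),T[m].mean(0) if m.any() else 0)
m=(abs(T[...,0])<40)&(abs(T[...,1])<6);print('gate z',T[m].max(0))
rel((0,-185,160))
cv2.imwrite('pics/c9.png',cv2.resize(cv2.imread('pics/d9.png')[200:310,190:330],(700,550)))"
```

```text
[(-157, 19), (-151, 39), (-145, 63), (-139, 71), (-133, 12), (59, 30), (65, 52), (71, 75), (77, 41)]
-57 [(-157, 8), (-151, 9), (-145, 29), (-139, 24), (-133, 4), (59, 9), (65, 19), (71, 29), (77, 13)]
15 [(-157, 6), (-151, 16), (-145, 19), (-139, 23), (-133, 5), (59, 11), (65, 22), (71, 23), (77, 20)]
104 [-110.95431103  -28.57307082  134.48021696]
0 0
gate z [39.78286816  5.88563186 64.2056514 ]
t 12.4333 rack [-159.9  -33.7  121.2] shift [-159.8 -151.6  -38.2] twist 0.08 tilt [ 0.004  0.001 -1.   ] F [ 1.3 -0.5  1. ] w -0.0
```

View pics/c9.png

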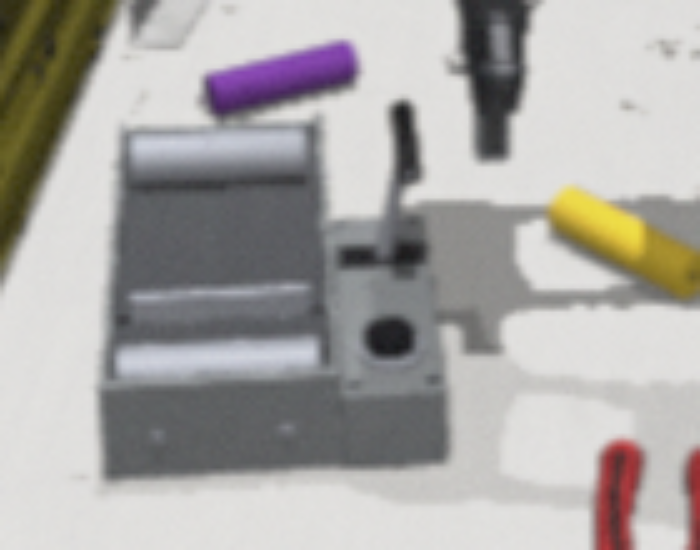

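The lever is latched, the gate is shut, the first bar is home and the second bar is still at about y -148. Next I'll go behind the second bar.

Call:
jog_arm --pt "-1 0 -20 -20 0" --pt "-1 0 -35 -20 0" --pt "-1 0 -38 0 0" --pt "-1 -15 -30 0 0" --pt "-1 -30 -25 0 0" --pt "-1 -35 -8 0 0" --pt "-1 -35 0 0 0" --pt "-1 -30 0 0 0" --pt "-1 -15 0 0 0" --pt "-1 0 0 0 0"

```text
time: 13.27
tool_pos: [0.6517, -0.0889, 0.1599]
tcp_rot: [-0.262, 3.127, -0.0]
wrist_force: [0.6, 0.7, 0.6]
width: -0.001
grip_force: 0.0
```

Call:
jog_arm --pt "-1 0 0 25 0" --pt "-1 0 0 35 0" --pt "-1 0 0 20 0" --pt "-1 0 0 0 0" --pt "-1 0 0 0 0"

```text
time: 13.68
tool_pos: [0.6456, -0.0891, 0.0786]
tcp_rot: [0.261, -3.127, -0.002]
wrist_force: [0.2, 0.3, 0.8]
width: 0.003
grip_force: 0.0
```

```bash
python3 -c "
from h import *
rel((0,-189,50)); bars('d10')"
```

```text
t 13.6833 rack [  -2.4 -189.    78.6] shift [-2.5 -0.1 28.6] twist 0.09 tilt [-0.004  0.001 -1.   ] F [0.2 0.3 0.8] w 0.0
[(-163, 4), (-157, 20), (-151, 37), (-145, 55), (-139, 78), (-133, 14), (53, 4), (59, 28), (65, 50), (71, 84), (77, 36)]
-57 [(-157, 8), (-151, 9), (-145, 22), (-139, 29), (-133, 4), (59, 10), (65, 16), (71, 27), (77, 15)]
15 [(-157, 4), (-151, 16), (-145, 19), (-139, 26), (-133, 6), (59, 9), (65, 22), (71, 32), (77, 11)]
```

Call:
jog_arm --pt "-1 -2 0 18 0" --pt "-1 0 0 10 0" --pt "-1 0 0 0 0" --pt "-1 0 6 0 0" --pt "-1 0 8 -4 0" --pt "-1 0 10 -8 0" --pt "-1 0 10 -9 0" --pt "-1 0 5 -8 0" --pt "-1 0 0 0 0" --pt "-1 0 0 0 0"

```text
time: 14.57
tool_pos: [0.6438, -0.0499, 0.0831]
tcp_rot: [-0.263, 3.128, -0.001]
wrist_force: [-0.6, -0.4, 0.2]
width: 0.001
grip_force: 0.0
```

```bash
python3 -c "
from h import *
rel((0,-189,50)); bars('d11')"
```

```text
t 14.5667 rack [   2.2 -150.    83.1] shift [  2.4 -39.   33.2] twist 0.17 tilt [ 0.003 -0.001 -1.   ] F [-0.6 -0.4  0.2] w 0.0
[(-127, 26), (-121, 50), (-115, 78), (-109, 59), (-103, 11), (59, 30), (65, 57), (71, 71), (77, 42)]
-57 [(-127, 11), (-121, 20), (-115, 25), (-109, 21), (-103, 4), (59, 8), (65, 25), (71, 24), (77, 14)]
15 [(-127, 10), (-121, 15), (-115, 34), (-109, 20), (-103, 4), (59, 12), (65, 16), (71, 31), (77, 13)]
```

Call:
jog_arm --pt "-1 1 0 0 0" --pt "-1 1 0 0 0" --pt "-1 0 0 0 0" --pt "-1 0 0 0 0" --pt "-1 0 0 0 0" --pt "-1 0 0 0 0"

```text
time: 15.12
tool_pos: [0.6407, -0.051, 0.081]
tcp_rot: [0.261, -3.13, -0.0]
wrist_force: [0.2, 0.3, -0.2]
width: -0.001
grip_force: 0.0
```

```bash
python3 -c "
from h import *
rel((0,-189,50)); bars('d12')"
```

```text
t 15.1167 rack [  -1.1 -150.6   81. ] shift [ -1.  -38.4  31. ] twist 0.07 tilt [-0.  0. -1.] F [ 0.2  0.3 -0.2] w -0.0
[(-127, 18), (-121, 38), (-115, 67), (-109, 77), (-103, 19), (59, 29), (65, 54), (71, 72), (77, 45)]
-57 [(-121, 16), (-115, 28), (-109, 25), (-103, 7), (59, 11), (65, 15), (71, 24), (77, 19)]
15 [(-127, 7), (-121, 11), (-115, 23), (-109, 28), (-103, 7), (59, 10), (65, 24), (71, 27), (77, 13)]
```

Call:
jog_arm --pt "-1 0 -10 16 0" --pt "-1 0 -1 15 0" --pt "-1 0 0 0 0" --pt "-1 0 6 0 0" --pt "-1 0 9 -3 0" --pt "-1 0 13 -9 0" --pt "-1 0 14 -12 0" --pt "-1 0 8 -8 0" --pt "-1 0 0 0 0" --pt "-1 0 0 0 0"

```text
time: 16.0
tool_pos: [0.6354, -0.0111, 0.0844]
tcp_rot: [-0.264, 3.127, -0.001]
wrist_force: [-0.3, 0.2, 0.0]
width: 0.002
grip_force: 0.0
```

Call:
jog_arm --pt "-1 0 0 0 0" --pt "-1 0 0 0 0" --pt "-1 0 0 0 0" --pt "-1 0 0 0 0"

```text
time: 16.33
tool_pos: [0.6339, -0.0128, 0.0816]
tcp_rot: [0.26, -3.13, -0.0]
wrist_force: [-0.2, -0.6, 0.1]
width: -0.001
grip_force: 0.0
```

```bash
python3 -c "
from h import *
rel((0,-189,50)); bars('d13')"
```

```text
t 16.3333 rack [  -1.5 -111.8   81.6] shift [ -1.5 -77.2  31.6] twist 0.06 tilt [-0.001 -0.    -1.   ] F [-0.2 -0.6  0.1] w -0.0
[(-79, 20), (-73, 42), (-67, 66), (-61, 87), (-55, 21), (59, 27), (65, 53), (71, 70), (77, 59)]
-57 [(-79, 8), (-73, 12), (-67, 27), (-61, 28), (-55, 8), (59, 8), (65, 21), (71, 27), (77, 20)]
15 [(-79, 7), (-73, 19), (-67, 22), (-61, 33), (-55, 7), (59, 12), (65, 17), (71, 25), (77, 21)]
```

Call:
jog_arm --pt "-1 0 0 16 0" --pt "-1 0 0 15 0" --pt "-1 0 0 0 0" --pt "-1 0 6 0 0" --pt "-1 0 9 -3 0" --pt "-1 0 12 -9 0" --pt "-1 0 13 -12 0" --pt "-1 0 7 -8 0" --pt "-1 0 0 0 0" --pt "-1 0 0 0 0"

```text
time: 17.22
tool_pos: [0.6276, 0.0351, 0.0853]
tcp_rot: [-0.264, 3.127, -0.0]
wrist_force: [0.6, -1.1, -1.2]
width: -0.001
grip_force: 0.0
```

Call:
jog_arm --pt "-1 0 0 0 0" --pt "-1 0 0 0 0" --pt "-1 0 0 0 0" --pt "-1 0 0 0 0" --pt "-1 0 0 0 0" --pt "-1 0 0 0 0"

```text
time: 17.72
tool_pos: [0.6263, 0.0336, 0.0828]
tcp_rot: [0.261, -3.13, -0.0]
wrist_force: [-0.9, 0.6, -0.8]
width: 0.004
grip_force: 0.0
```

```bash
python3 -c "
from h import *
rel((0,-189,50)); bars('d14')"
```

```text
t 17.7167 rack [ -1.3 -64.7  82.8] shift [  -1.2 -124.3   32.8] twist 0.06 tilt [-0.001 -0.    -1.   ] F [-0.9  0.6 -0.8] w 0.0
[(-37, 18), (-31, 41), (-25, 68), (-19, 97), (-13, 27), (59, 23), (65, 69), (71, 65), (77, 46)]
-57 [(-37, 8), (-31, 10), (-25, 23), (-19, 36), (-13, 13), (59, 5), (65, 28), (71, 23), (77, 16)]
15 [(-31, 18), (-25, 29), (-19, 33), (-13, 9), (59, 10), (65, 24), (71, 22), (77, 19)]
```

Call:
jog_arm --pt "-1 0 0 16 0" --pt "-1 0 -2 17 0" --pt "-1 0 0 0 0" --pt "-1 0 4 0 0" --pt "-1 0 5 -2 0" --pt "-1 0 4 -3 0" --pt "-1 0 3 -3 0" --pt "-1 0 1 -1 0" --pt "-1 0 0 0 0"

```text
time: 18.52
tool_pos: [0.625, 0.0494, 0.0608]
tcp_rot: [-0.262, 3.128, -0.0]
wrist_force: [-0.1, -0.2, 0.0]
width: -0.002
grip_force: 0.0
```

```bash
python3 -c "
from h import *
rel((0,-50,60)); bars('d15')"
```

```text
t 18.5167 rack [ -0.1 -48.9  60.8] shift [-0.1 -1.1  0.8] twist 0.14 tilt [ 0.002  0.    -1.   ] F [-0.1 -0.2  0. ] w -0.0
[(-43, 13), (-37, 6), (-31, 7), (-25, 35), (-19, 60), (-13, 99), (-7, 56), (59, 27), (65, 53), (71, 76), (77, 37)]
-57 [(-25, 9), (-19, 22), (-13, 38), (-7, 18), (59, 11), (65, 16), (71, 28), (77, 14)]
15 [(-31, 4), (-25, 14), (-19, 24), (-13, 33), (-7, 23), (59, 10), (65, 21), (71, 24), (77, 12)]
```

Second bar is at the gate. I'll back off, lift, wait, and check with the wrist camera from the first viewpoint.

Call:
jog_arm --pt "-1 0 -6 0 0" --pt "-1 0 -12 -3 0" --pt "-1 0 -8 -15 0" --pt "-1 0 0 -35 0" --pt "-1 0 0 -38 0" --pt "-1 0 0 -35 0" --pt "-1 10 10 -25 0" --pt "-1 25 20 0 0" --pt "-1 35 20 0 0" --pt "-1 35 20 0 0"

```text
time: 19.4
tool_pos: [0.513, 0.0739, 0.2112]
tcp_rot: [-0.259, 3.129, -0.0]
wrist_force: [-0.4, -0.3, 0.2]
width: 0.003
grip_force: 0.0
```

Call:
jog_arm --pt "-1 20 20 0 0" --pt "-1 0 0 0 0" --pt "-1 0 0 0 0" --pt "-1 0 0 0 0" --pt "-1 0 0 0 0"

```text
time: 19.82
tool_pos: [0.4914, 0.0903, 0.2106]
tcp_rot: [-0.26, 3.13, -0.001]
wrist_force: [0.5, -0.4, 0.3]
width: 0.001
grip_force: 0.0
```

```bash
python3 -c "
from h import *
rel((0,-50,60)); bars('w2','wrist')
T=(world('wrist','w2')-np.array([.617,.0977,0]))@R.from_euler('z',.165).as_matrix()*1000
def box(n,x0,x1,y0,y1,z0,z1):
    m=(T[...,0]>x0)&(T[...,0]<x1)&(T[...,1]>y0)&(T[...,1]<y1)&(T[...,2]>z0)&(T[...,2]<z1); q=T[m]; print(n,len(q),q.mean(0).round(1),np.percentile(q,[2,98],axis=0).round(1).tolist()) if len(q) else print(n,0)
box('b2',-60,60,-80,-6,73,80);box('b1',-60,60,40,82,67,80);box('lev',-140,-80,-100,30,130,146);box('btn',-112,-80,45,75,62,75)"
```

```text
t 19.8167 rack [-125.1   13.3  210.6] shift [-124.9  -63.4  150.8] twist 0.04 tilt [ 0.001 -0.    -1.   ] F [ 0.5 -0.4  0.3] w 0.0
[(-37, 140), (-31, 228), (-25, 191), (-19, 74), (-13, 5), (53, 150), (59, 284), (65, 273), (71, 249), (77, 58)]
-57 [(-37, 109), (-31, 204), (-25, 191), (-19, 74), (-13, 5), (53, 115), (59, 219), (65, 202), (71, 185), (77, 45)]
15 []
b2 427 [-37.7 -23.8  75.9] [[-54.0, -30.1, 73.3], [-13.2, -15.9, 77.9]]
b1 949 [-29.1  67.   69.7] [[-54.3, 57.0, 67.1], [-2.6, 77.3, 71.9]]
lev 2219 [-113.3  -34.7  139.2] [[-118.9, -69.9, 132.0], [-104.4, 0.8, 142.3]]
btn 756 [-96.2  59.2  69.6] [[-108.7, 46.2, 63.4], [-82.3, 72.5, 71.4]]
```

View pics/w2.png

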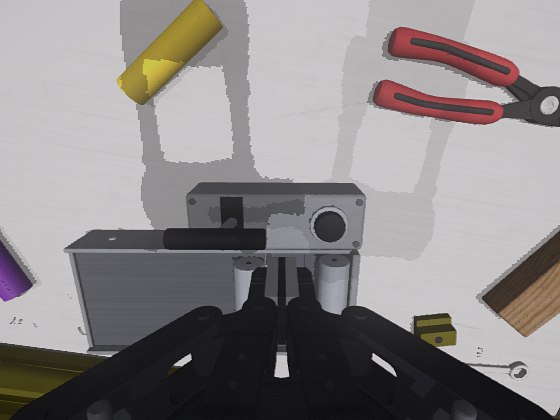

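The wrist view shows the first bar at (332,280) home in the nest, the second bar at (248,280) by the gate, the lever latched and the button out. One more look will tell whether the second bar is at rest.

Call:
jog_arm --pt "-1 0 0 0 0" --pt "-1 0 0 0 0" --pt "-1 0 0 0 0" --pt "-1 0 0 0 0" --pt "-1 0 0 0 0" --pt "-1 0 0 0 0" --pt "-1 0 0 0 0" --pt "-1 0 0 0 0" --pt "-1 0 0 0 0" --pt "-1 0 0 0 0"

```text
time: 20.7
tool_pos: [0.4901, 0.0912, 0.2103]
tcp_rot: [-0.261, 3.131, 0.0]
wrist_force: [-0.3, -0.2, -0.3]
width: -0.004
grip_force: 0.0
```

```bash
python3 -c "
from h import *
bars('w3','wrist')
for n,c in(('w3','wrist'),('d16','side'),('d15','side'),('s16','scene')):
    if n in('d16','s16'): shot(c,n)
    T=(world(c,n)-np.array([.617,.0977,0]))@R.from_euler('z',.165).as_matrix()*1000
    m=(abs(T[...,0])<54)&(T[...,1]>-50)&(T[...,1]<-4)&(T[...,2]>66)&(T[...,2]<80);q=T[m]
    f=np.linalg.lstsq(np.c_[q[:,1:],np.ones(len(q))],(q[:,1:]**2).sum(1),rcond=None)[0]
    top=q[q[:,2]>73]; print(n,len(q),'circle',f[:2]/2,'top',top.mean(0))
    for a,b in((-54,-20),(20,54)): k=top[(top[:,0]>a)&(top[:,0]<b)]; print(k[:,1].mean() if len(k) else None)
"
```

```text
[(-37, 136), (-31, 229), (-25, 201), (-19, 89), (-13, 4), (53, 138), (59, 274), (65, 265), (71, 248), (77, 57)]
-57 [(-37, 109), (-31, 205), (-25, 201), (-19, 89), (-13, 4), (53, 112), (59, 219), (65, 210), (71, 185), (77, 45)]
15 []
w3 659 circle [-23.01729366  67.67684206] top [-36.90782065 -23.57924083  75.91596117]
-23.100681961736317
None
d16 243 circle [-16.24720715  69.45641608] top [ -0.30612009 -15.89636919  75.84353582]
-15.770378436596854
-15.85459366648861
d15 266 circle [-22.9638429   63.34192404] top [ -1.16590378 -17.15030803  76.052388  ]
-15.895508036438622
-15.79003858451699
s16 229 circle [-24.64603737  64.82417736] top [ -1.36941091 -24.70110632  74.74192703]
-25.20702124414999
-24.356596755486386
```

```bash
python3 -c "
from h import *
print(bot.finish_job())"
```

```text
the job is handed in; nothing more can be done
None
```

I handed the job in at about 21 s; no verdict came back. In the last images the first bar was home in the nest, the lever latched, the gate shut and the button out, and the second bar square and still at the gate (rack y about -20 mm).

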